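# Set the lean of a rocking stud with a pendulum angle gauge

## Task

Pick up the pendulum angle gauge and slip its sleeve down over the upright stud of the rocking fixture until its foot flange is fully home on the stud's shoulder, with the dial facing along the fixture's pivot pin (either way). Then, keeping hold of the gauge, lean gauge and stud together until the swinging pointer settles on the marker tab of the dial, and finish while holding it still there: do not let go, because the stud springs back upright. Leave the tray, bottle, cup and screwdriver alone.

Things in the scene. Friction and masses are not known exactly. Their poses are not given: they have to be found in the camera images.
- gauge: Loose angle gauge, 0.2 to 0.45 kg, 210 mm tall, on the bench. Origin: centre of its underside; z up, x out of the dial's face, y to the right as one looks at the face. Foot flange 56 mm across, 6 mm thick; sleeve 30 mm across with a blind bore 18.5 mm across, 50 mm deep, open below; round dial case 120 mm across, x from -11 to 11 mm, white face, pointer out to x = 18 mm, centre at z = 108 mm.
- gauge_grip (a point): Point at z = 194 mm of the gauge, on its axis, in the aluminium grip block on top of the dial: 22 mm (x) by 30 mm (y), from z = 168 to 210 mm. Grip it here from above across its 30 mm (fingers closing along the gauge's y). Axes as the gauge.
- gauge_mouth (a point): Centre of the bore's mouth on the underside of the gauge's foot flange (the origin of the gauge). Axes as the gauge.
- pointer (a joint): Angle, rad, about the gauge's x axis, of the black pointer, a pendulum hung at the dial's centre. 0: it hangs along the gauge's -z (gauge upright); positive: its tip has swung to the gauge's +y. It hangs plumb without friction: leaning the top of the gauge to the gauge's +y by an angle makes it read plus that angle. It swings for about a second after a movement.
- marker (a joint): Angle of the marker tab on the lower part of the dial, same axis, zero and sign as the pointer, rad; between 0.18 and 0.36. It keeps the place it was set to and is not to be moved. Gauge and stud must be leaned until the pointer reads this.
- pointer_tip (a point): The tip of the pointer, 48 mm from the dial's centre, in front of the face.
- marker_tip (a point): Middle of the inner end of the marker, a dark steel tab 9 mm wide and 14 mm long at the lower edge of the dial; 48 mm from the dial's centre. The pointer is on the marker when the tip lies within the width of the tab.
- stand: Fixed fixture screwed to the bench: dark steel base plate 110 mm (x) by 130 mm (y) and 10 mm thick with two cheeks 43 mm tall carrying a pivot pin along the stand's x. Origin: centre of the plate's underside; z up. The stud rocks on the pin, in the stand's y-z plane.
- stud (a joint): Lean of the stud about the stand's x axis, rad; 0 upright, positive leans its top to the stand's -y, stops at -0.5 and 0.5. A spring of 2.5 N m/rad draws it upright against friction of 0.12 N m, so it may start up to 0.03 rad off. About 3 N sideways at the gauge's grip block holds it at 0.3 rad.
- stud_pivot (a point): Middle of the pivot pin, on the stud's axis, 32 mm above the bench. Axes of the stud (x along the pin, z up the stud).
- shoulder (a point): Centre of the upper face of the stud's round shoulder, 48 mm across, 40 mm above the pivot: the seat for the gauge's foot flange. Axes of the stud.
- stud_tip (a point): Centre of the stud's top end, 80 mm above the pivot. Above the shoulder the stud is a round shaft 16 mm across and 40 mm long, tapering over its last 7 mm to 9 mm across. Axes of the stud.
- tray: Bystander: fixed low black parts tray, 110 x 200 x 30 mm, holding small steel barrels, at the far side. Origin centre of its underside.
- bottle: Bystander: loose white plastic bottle with a red cap, 52 mm across, 130 mm tall. Origin centre of its underside.
- cup: Bystander: loose black open cup, 80 mm across, 60 mm tall. Origin centre of its underside.
- driver: Bystander: loose screwdriver lying on the bench between gauge and stand, pointing away from the robot. Origin on its underside.
Things that resemble listed ones, but are neither listed nor needed, are in the scene too. What is meant by the gauge is not green, and is the larger of those in its own colour.

How it is judged:
On the way:
1. the gauge's foot flange is home on the stud's shoulder (distance between gauge_mouth and shoulder below 0.006 m), for 0.2 s.
At the end, for the whole second after the job is handed in: Through the last second: foot flange on the shoulder (centres within 6 mm), pointer tip within the 9 mm wide marker tab (4.5 mm either side), dial facing along the pivot pin within 20 degrees, gauge still (under 0.4 rad/s) and held by the fingers (over 1 N) (distance between gauge_mouth and shoulder below 0.006 m and distance between pointer_tip and marker_tip below 0.0045 m and contact force between the fingers and gauge above 1 N and angular speed of gauge below 0.4 rad/s and angle between the x axis of gauge and the x axis of stand, either way round below 0.35 rad); the arm keeps its last pose, push and grip.
It fails at once if a bystander is knocked or moved more than 30 mm (distance of any of bottle, cup, driver from where it was at the start of the episode above 0.03 m).
It fails at once if the marker tab is moved on the dial (value of joint marker below 0.16 rad or value of joint marker above 0.38 rad).
It also fails if it takes over 48 s, if anything falls off the work surface, if the arm or the gripper's body presses on something with over 40 N, if the wrist force passes 120 N, or if a joint passes its speed limit or range.

## Robot

A 6-joint arm with a two-finger parallel gripper is mounted at the origin on the work surface. World frame = base frame: x ahead of the robot, y to its left, z up, the work surface at z = 0. Lengths are in m, angles in rad, forces in N, time in s.
With the tool pointing down it reaches from about 0.375 to 0.975 m from the base axis. Payload 3.8 kg.
Tool frame: the origin (TCP) lies midway between the tips of the shut fingers; the grasp point (between the pads) lies 19 mm behind it; x points along the fingers, z is the direction in which the jaws open and shut, and the axes are right-handed (so a half turn about x gives the same grasp; the last joint's range is limited). The gripper opens to 85 mm and grips with 20 to 120 N. Pads are 22 mm wide; open, the fingers measure 114 mm over their backs; the gripper's body (76 mm by 85 mm) begins 54 mm behind the grasp point. The pads swing forward as they close: fully open they stand 13 mm farther back than shut.
Start: joints at [-1.261, 0.264, 1.604, -0, 1.274, -0.037], TCP at [0.229, -0.635, 0.231] pointing down, gripper open.
Joint ranges: [-2.63, 2.63], [-0.94, 2.18], [0.31, 2.57], [-1.31, 4.45], [0, 2.66], [-2.55, 2.55]. Speed limits (rad/s): [2.57, 2.57, 3.14, 3.14, 3.14, 3.14].

## Interface

Orientations are given as a rotation vector (axis times angle).
In Python, from workcell import * gives the robot as it stands. The module is installed in compiled form; this text tells all that it offers.
- The arm moves only by the tool carry_out, never from a script. Its arguments are lists of equal length, an entry for each row: "offset": the shift along the tool's x, y, z in cm, a list of three; "delta_rot": the turn, a rotation vector about the tool's x, y, z in degrees, a list of three. A call has exactly 5 rows; each row shifts and turns the commanded pose from where the row before left it, along the tool's axes as they then stand; what a row does not reach is not made up. A row lasts 1/12 s, in which the tool goes at most 41.7 mm and 7.16 degrees, less where a joint would pass 70% of its speed; a pose out of reach is approached as far as the arm can. A call is refused whole if a number of a shift passes 4.17 or a number of a turn 7.16, either way. A call with a gripper value outside its range is refused whole. "fingers" is the opening, from -1 (shut) to 1 (fully open), set as the call begins (left out, the last holds). The fingers move at their own pace and stop on an object; "newtons" is the grip in N (left out, the last holds). Time passes only in rows, so rows that do not move let the fingers close, or fill a call up. It gives the time, the measured TCP pose, the force and the opening at its end, in the units of the state.
- read_state(): the state, without advancing time (a new reading comes with each control period).
- read_camera(name): name is "scene" or "top"; returns (picture, depth): 384x512x3 uint8, red, green, blue; 384x512 float32, m along the optical axis (not along the pixel's ray), 0 where there is no reading.
- get_calibration(name): a dict with "fx", "fy", "cx", "cy" (pixels), "distortion" ([k1, k2, p1, p2, k3] as OpenCV has them; the pictures are not rectified), "R" (3x3) and "t" (3): a world point X has camera coordinates R X + t. Camera axes: x right, y down, z forward; pixel columns grow to the right and rows downward; lengths in m; the calibration is good to about 2 mm. A picture is of the moment at which its call begins. get_calibration takes no time and is no camera call.
- finish_job(): hands the job in, once; it reports no verdict.
The state is a dict: "time": time; "q": joint angles; "joint_vel": joint speeds; "joint_torque": joint torques, N m; "tool_pos": TCP position; "tcp_rot": TCP orientation; "wrist_force": force on the tool from outside, world axes, zero at the start; "torque": the same for the moment, N m; "width": opening from 0.0 (shut) to 1.0 (fully open).
Only numpy, scipy, OpenCV 4.12 (cv2) and the standard library are available. Lean on these libraries where they do the work, as an engineer would, in place of code of your own. Each camera call takes 0.05 s, during which the arm holds its last target. There are 200 camera calls.

## Working session

There is one attempt and no reset: what is moved stays moved. The work goes in short steps, Python scripts to look and compute and a tool call to move; the robot and the scene stay as the last step left them, time stands still between calls to the robot, and variables do not carry over. Pictures are saved under pics/ and viewed, about 8 in all and at most 12, crops included, and the job is handed in when it is done.

Besides the shell and the picture viewer there is one more tool, called by a JSON object that holds its "op" and its "data". carry_out: Moves the arm, as the interface text tells. Its arguments: {"type":"object","properties":{"offset":{"type":"array"},"delta_rot":{"type":"array"},"fingers":{"type":"number"},"newtons":{"type":"number"}},"required":["offset","delta_rot"]}

```bash
mkdir -p pics
python3 - <<'E'
from workcell import *
import cv2,numpy as np
for n in("scene","top"):
    p,d=read_camera(n); np.savez(f"{n}0.npz",p=p,d=d); cv2.imwrite(f"pics/{n}0.png",p[:,:,::-1])
    c=get_calibration(n); print(n,{k:np.round(v,3).tolist() for k,v in c.items()})
s=read_state(); print({k:np.round(v,3).tolist() for k,v in s.items()})
E
```

```text
scene {'fx': 434.053, 'fy': 434.053, 'cx': 256.127, 'cy': 190.132, 'distortion': [-0.009, 0.0, 0.0, 0.0, 0.0], 'R': [[-0.304, 0.953, -0.008], [0.696, 0.216, -0.685], [-0.651, -0.214, -0.729]], 't': [0.192, -0.296, 1.74]}
top {'fx': 485.527, 'fy': 485.527, 'cx': 259.366, 'cy': 190.96, 'distortion': [-0.13, 0.0, 0.0, 0.0, 0.0], 'R': [[0.008, -1.0, -0.016], [-0.992, -0.006, -0.122], [0.122, 0.017, -0.992]], 't': [0.004, 0.562, 1.775]}
{'time': 0.1, 'q': [-1.261, 0.265, 1.605, -0.0, 1.274, -0.037], 'joint_vel': [-0.001, -0.0, -0.004, 0.002, 0.0, -0.001], 'joint_torque': [0.0, -51.671, -36.859, -0.0, 0.006, -0.0], 'tool_pos': [0.229, -0.634, 0.23], 'tcp_rot': [0.951, 1.355, -0.949], 'wrist_force': [0.358, 0.398, -0.237], 'torque': [-0.062, -0.0, -0.047], 'width': 1.002}
```

View pics/scene0.png

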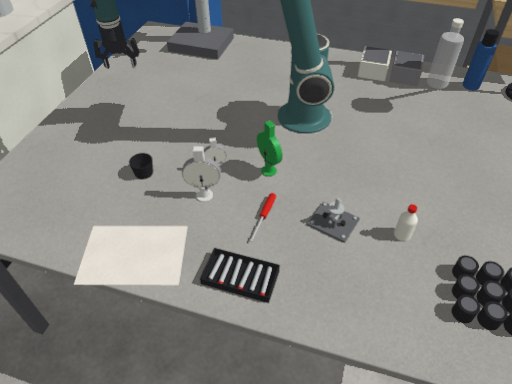

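View pics/top0.png

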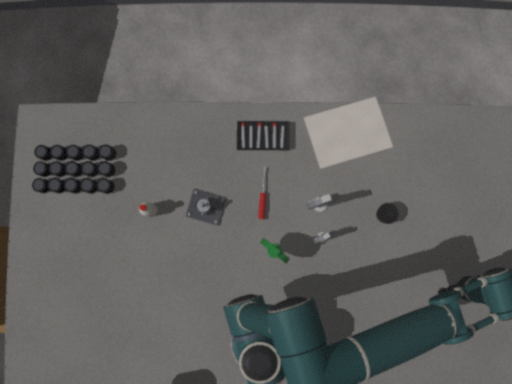

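Candidates: white-faced gauge at scene (202,175), a smaller one at (214,155), and a green one at (269,147). The first is the one meant: not green, and the larger of the aluminium/white pair. I'll confirm it in a crop and measure.

```bash
cat > h.py <<'E'
import cv2,numpy as np
from workcell import *
def cal(n):
    c=get_calibration(n); K=np.array([[c['fx'],0,c['cx']],[0,c['fy'],c['cy']],[0,0,1]]); return K,np.array(c['distortion']),np.array(c['R']),np.array(c['t'])
def cloud(n,d):
    K,D,R,t=cal(n); h,w=d.shape
    u=np.stack(np.meshgrid(np.arange(w),np.arange(h)),-1).reshape(-1,1,2).astype(float)
    r=cv2.undistortPoints(u,K,D).reshape(h,w,2)
    X=np.dstack([r*d[...,None],d]); X=(X-t)@R
    X[d==0]=np.nan; return X
def proj(n,P):
    K,D,R,t=cal(n); return cv2.projectPoints(np.atleast_2d(P).astype(float),cv2.Rodrigues(R)[0],t,K,D)[0].reshape(-1,2)
def ray(n,uv,z):
    K,D,R,t=cal(n); r=cv2.undistortPoints(np.array(uv,float).reshape(-1,1,2),K,D).reshape(-1,2)
    v=np.c_[r,np.ones(len(r))]@R; o=-t@R; return o+v*((z-o[2])/v[:,2])[:,None]
E
python3 - <<'E'
from h import *
im={}
for n in("scene","top"):
    z=np.load(n+"0.npz"); X=cloud(n,z['d']); im[n]=z['p'],X
def box(n,a,b,c,d,zmin,zmax):
    X=im[n][1][b:d,a:c].reshape(-1,3); return X[(X[:,2]>zmin)&(X[:,2]<zmax)]
for nm,b in(("gauge",(300,185,338,215)),("small",(308,225,335,248))):
    P=box("top",*b,.03,.3); print(nm,"top zmax",P[:,2].max(),len(P))
    Q=P[P[:,2]>P[:,2].max()-.02]; print(" top pts mean",Q.mean(0),"n",len(Q))
P=box("scene",180,145,222,190,.06,.165)
c=np.median(P,0);P=P[np.linalg.norm(P-c,axis=1)<.075]
for _ in range(4):
    c=P.mean(0);u,s,vt=np.linalg.svd(P-c,full_matrices=False);n=vt[2];e=(P-c)@n;P=P[abs(e)<max(.004,1.5*e.std())]
print("dial c",c,"normal",n,len(P))
for n,b in(("top",(180,180,235,230)),("scene",(305,190,365,240))):
    P=box(n,*b,.03,.14); print(n,"stand z max",P[:,2].max()); 
    Q=P[P[:,2]>.095]; print(" stud",Q.mean(0),len(Q)); Q=P[(P[:,2]>.062)&(P[:,2]<.08)]; print(" shoulder",Q.mean(0),len(Q))
p=im["scene"][0]; a=cv2.resize(p[125:215,165:245],None,fx=5,fy=5,interpolation=cv2.INTER_CUBIC)
b=cv2.resize(p[185:245,300:365],None,fx=6,fy=6,interpolation=cv2.INTER_CUBIC)
t=cv2.resize(im["top"][0][180:232,180:235],None,fx=7,fy=7,interpolation=cv2.INTER_CUBIC)
cv2.imwrite("pics/crop1.png",a[:,:,::-1])
o=np.zeros((370,780,3),np.uint8);o[:360,:390]=b;o[:364,395:780]=t;cv2.imwrite("pics/crop2.png",o[:,:,::-1])
E
```

```text
gauge top zmax 0.2167476238837052 273
 top pts mean [ 0.5199267  -0.2193901   0.20944352] n 60
small top zmax 0.14910205487104727 113
 top pts mean [ 0.39594439 -0.22665015  0.14248352] n 27
dial c [ 0.52989406 -0.2133849   0.11330321] normal [-0.95094484 -0.30916476 -0.01100289] 715
top stand z max 0.11304128910095117
 stud [0.50552376 0.21324979 0.1069967 ] 16
 shoulder [0.50538058 0.21212892 0.07175147] 110
scene stand z max 0.11389421481984953
 stud [0.50789662 0.21644413 0.10554207] 29
 shoulder [0.50984154 0.21537829 0.07119071] 143
```

View pics/crop1.png

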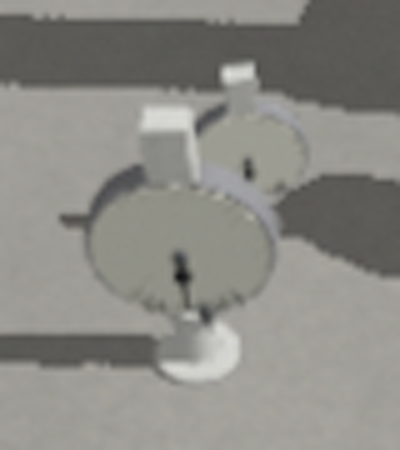

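View pics/crop2.png

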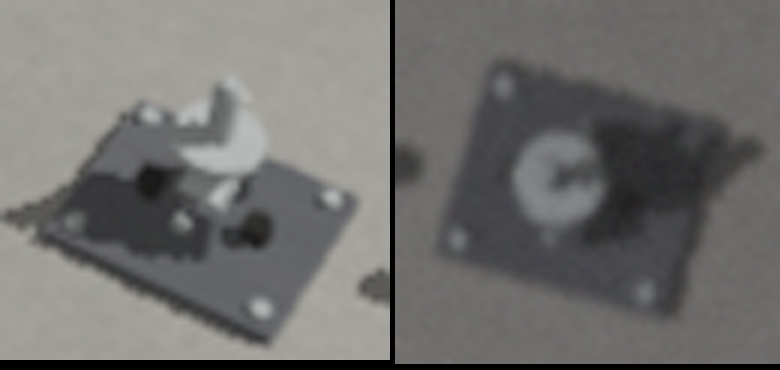

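Confirmed: the target is the bigger white-faced gauge (crop 1). Its pointer pivot is at (180,265), and the tab at (207,313) lies to its right, on the gauge's +y side. Crop 2 shows the plate's long side tilted about 15° in the top view, with the stud near the middle. Next: plate yaw, marker angle, and tool motion.

```bash
cat >> h.py <<'E'
from scipy.spatial.transform import Rotation as Ro
def plan(pos,yaw_jaw,R=None,k=5):
    """shift (cm, tool axes) and turn (deg) from measured pose to pos, x down, tool z along yaw_jaw(deg)"""
    s=read_state(); Rc=Ro.from_rotvec(s['tcp_rot'])
    best=None
    for a in(0,180):
        y=np.radians(yaw_jaw+a); z=np.array([np.cos(y),np.sin(y),0]); x=np.array([0,0,-1.]); Rt=Ro.from_matrix(np.c_[x,np.cross(z,x),z]) if R is None else R
        v=(Rc.inv()*Rt).as_rotvec(degrees=True)
        if best is None or np.linalg.norm(v)<np.linalg.norm(best[0]): best=v,Rt
    d=(np.array(pos)-s['tool_pos'])*100
    print("shift cm now-axes",Rc.inv().apply(d).round(2),"after-turn axes",best[1].inv().apply(d).round(2),"turn",best[0].round(2),"rows",np.ceil(max(abs(d).max()/4.1,abs(best[0]).max()/7.1)))
def pr():
    s=read_state(); print({k:np.round(s[k],4).tolist() for k in('time','tool_pos','wrist_force','torque','width','q')}, Ro.from_rotvec(s['tcp_rot']).as_matrix().round(4).tolist())
E
python3 - <<'E'
from h import *
z=np.load("top0.npz");p=z['p'].astype(int); X=cloud("top",z['d'])
g=p.mean(2); b=p[...,2]-p[...,0]
roi=np.zeros(g.shape,bool);roi[183:231,180:235]=1
print("bench",p[195,240],"plate",p[215,212])
m=((X[...,2]>.005)&(X[...,2]<.016)&roi).astype(np.uint8)
Q=X[m>0]; 
import math
r=cv2.minAreaRect((Q[:,:2]*1000).astype(np.float32)); print("depth plate rect",r)
# colour mask
m=((g<78)&roi).astype(np.uint8)
for th in(70,80,90):
    m=((g<th)&roi).astype(np.uint8);c=max(cv2.findContours(m,0,1)[0],key=cv2.contourArea);h=cv2.convexHull(c)
    print(th,cv2.minAreaRect((ray("top",h,.01)[:,:2]*1000).astype(np.float32)))
# crop corners by eye
cr=[(500-395,65),(735-395,130),(680-395,315),(440-395,250)]
W=ray("top",[(180+a/7,180+b/7) for a,b in cr],.01);print(W.round(3),W.mean(0))
R=Ro.from_rotvec(read_state()['tcp_rot']).as_matrix();print(R.round(3))
plan([.52,-.218,.26],108)
E
```

```text
bench [110 108 106] plate [66 66 70]
depth plate rect ((505.9226989746094, 206.95645141601562), (179.22463989257812, 206.97805786132812), 0.5324509739875793)
70 ((501.8347473144531, 175.38555908203125), (84.6876449584961, 100.80455017089844), 63.27568435668945)
80 ((502.8906555175781, 199.00466918945312), (150.4990234375, 109.01691436767578), 74.60940551757812)
90 ((502.4967041015625, 199.30355834960938), (155.01734924316406, 113.70808410644531), 73.99634552001953)
[[0.57  0.253 0.01 ]
 [0.536 0.125 0.01 ]
 [0.436 0.153 0.01 ]
 [0.469 0.283 0.01 ]] [0.50272665 0.2036357  0.01      ]
[[-0.001  0.94   0.34 ]
 [ 0.002  0.34  -0.94 ]
 [-1.     0.    -0.002]]
shift cm now-axes [ -2.93  41.49 -29.26] after-turn axes [ -2.99  40.52 -30.59] turn [ 1.87 -0.12 -0.  ] rows 11.0
```

{"op": "carry_out", "data": {"offset": [[-0.2, 2.75, -1.95], [-0.2, 2.75, -1.95], [-0.2, 2.75, -1.95], [-0.2, 2.75, -1.95], [-0.2, 2.75, -1.95]], "delta_rot": [[0, 0, 0], [0, 0, 0], [0, 0, 0], [0, 0, 0], [0, 0, 0]], "fingers": 1}}

```text
time: 0.52
tool_pos: [0.3259, -0.4948, 0.2407]
tcp_rot: [0.951, 1.354, -0.95]
wrist_force: [0.2, 0.2, 0.3]
width: 0.999
```

{"op": "carry_out", "data": {"offset": [[-0.2, 2.75, -1.95], [-0.2, 2.75, -1.95], [-0.2, 2.75, -1.95], [-0.2, 2.75, -1.95], [-0.2, 2.75, -1.95]], "delta_rot": [[0, 0, 0], [0, 0, 0], [0, 0, 0], [0, 0, 0], [0, 0, 0]]}}

```text
time: 0.93
tool_pos: [0.4221, -0.3562, 0.2509]
tcp_rot: [0.95, 1.354, -0.95]
wrist_force: [0.4, -0.6, -1.4]
width: 1.0
```

{"op": "carry_out", "data": {"offset": [[-0.2, 2.75, -1.95], [-0.2, 2.75, -1.95], [-0.2, 2.75, -1.95], [-0.2, 2.75, -1.95], [-0.2, 2.75, -1.95]], "delta_rot": [[0, 0, 0], [0, 0, 0], [0, 0, 0], [0, 0, 0], [0, 0, 0]]}}

```text
time: 1.35
tool_pos: [0.5183, -0.2178, 0.2609]
tcp_rot: [0.95, 1.354, -0.95]
wrist_force: [0.5, -0.5, 0.0]
width: 0.998
```

{"op": "carry_out", "data": {"offset": [[0, 0, 0], [0, 0, 0], [0, 0, 0], [0, 0, 0], [0, 0, 0]], "delta_rot": [[0, 0, 0], [0, 0, 0], [0, 0, 0], [0, 0, 0], [0, 0, 0]]}}

```text
time: 1.77
tool_pos: [0.5171, -0.2206, 0.261]
tcp_rot: [0.951, 1.354, -0.952]
wrist_force: [0.0, -0.7, 0.3]
width: 0.999
```

Run:
```python
from h import *
pr()
p,d=read_camera("scene")
uv=proj("scene",[[.52,-.218,.21],read_state()['tool_pos'],[.52,-.218,0]]);print(uv)
cv2.imwrite("pics/s1.png",cv2.resize(p[80:220,130:290],None,fx=4,fy=4,interpolation=cv2.INTER_CUBIC)[:,:,::-1])
plan([.52,-.218,.175],108)
z=np.load("scene0.npz")['p'];print("base ray",ray("top",[(203.6,205.4)],.072))
```

```text
{'time': 1.7667, 'tool_pos': [0.5171, -0.2206, 0.261], 'wrist_force': [0.0445, -0.6704, 0.2518], 'torque': [0.018, -0.0299, -0.008], 'width': 0.9993, 'q': [-0.4473, 0.0337, 1.8116, -0.0003, 1.2969, 0.7785]} [[-0.0007, 0.9411, 0.3383], [-0.0, 0.3383, -0.9411], [-1.0, -0.0007, -0.0002]]
[[197.36391175 148.34704662]
 [195.04331734 134.29483133]
 [204.07304732 195.84700083]]
shift cm now-axes [ 8.6   0.36 -0.15] after-turn axes [ 8.6   0.35 -0.16] turn [ 1.76 -0.01  0.03] rows 3.0
base ray [[0.50332897 0.21087636 0.072     ]]
```

View pics/s1.png

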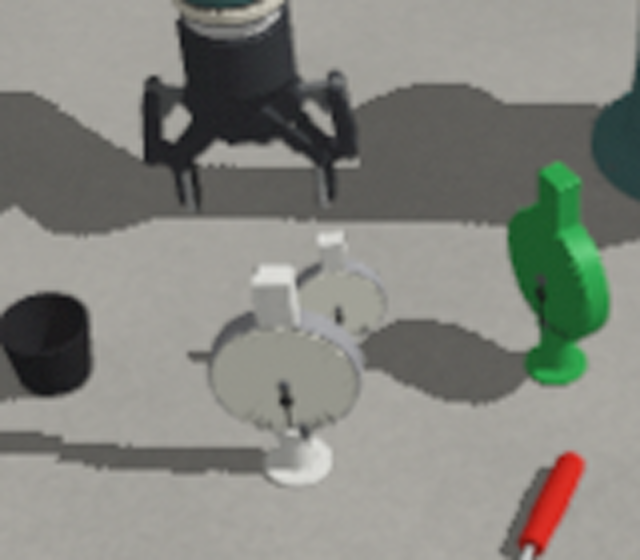

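The gripper is over the big gauge; its block top at crop (274,272) agrees with the measurement. I'll descend, grip and lift.

{"op": "carry_out", "data": {"offset": [[1.7, 0.07, -0.05], [1.7, 0.07, -0.05], [1.7, 0.07, -0.05], [1.7, 0.07, -0.05], [1.7, 0.07, -0.05]], "delta_rot": [[0.3, 0, 0], [0.3, 0, 0], [0.3, 0, 0], [0.3, 0, 0], [0.3, 0, 0]]}}

```text
time: 2.23
tool_pos: [0.5199, -0.217, 0.1756]
tcp_rot: [0.971, 1.343, -0.971]
wrist_force: [-0.2, -0.1, -0.3]
width: 1.002
```

{"op": "carry_out", "data": {"offset": [[0, 0, 0], [0, 0, 0], [0, 0, 0], [0, 0, 0], [0, 0, 0]], "delta_rot": [[0, 0, 0], [0, 0, 0], [0, 0, 0], [0, 0, 0], [0, 0, 0]], "fingers": -1, "newtons": 60}}

```text
time: 2.65
tool_pos: [0.5216, -0.2168, 0.1783]
tcp_rot: [0.97, 1.34, -0.969]
wrist_force: [1.2, -1.0, -2.3]
width: 0.345
```

{"op": "carry_out", "data": {"offset": [[0, 0, 0], [0, 0, 0], [0, 0, 0], [0, 0, 0], [0, 0, 0]], "delta_rot": [[0, 0, 0], [0, 0, 0], [0, 0, 0], [0, 0, 0], [0, 0, 0]]}}

```text
time: 3.07
tool_pos: [0.5217, -0.2167, 0.1782]
tcp_rot: [0.97, 1.34, -0.969]
wrist_force: [-0.2, -1.4, 6.2]
width: 0.34
```

{"op": "carry_out", "data": {"offset": [[0, 0, 0], [0, 0, 0], [0, 0, 0], [0, 0, 0], [0, 0, 0]], "delta_rot": [[0, 0, 0], [0, 0, 0], [0, 0, 0], [0, 0, 0], [0, 0, 0]]}}

```text
time: 3.48
tool_pos: [0.5217, -0.2167, 0.1782]
tcp_rot: [0.97, 1.34, -0.969]
wrist_force: [-0.1, -1.3, 6.3]
width: 0.346
```

Run:
```python
from h import *
pr(); plan([.49,.09,.33],75)
```

```text
{'time': 3.4833, 'tool_pos': [0.5217, -0.2167, 0.1782], 'wrist_force': [-0.1421, -1.3314, 6.3176], 'torque': [-0.1096, 0.0022, -0.0548], 'width': 0.3458, 'q': [-0.4376, 0.0944, 1.9032, -0.0004, 1.1404, 0.8126]} [[0.0031, 0.949, 0.3153], [-0.0018, 0.3153, -0.949], [-1.0, 0.0024, 0.0027]]
shift cm now-axes [-15.25   6.7  -30.06] after-turn axes [-15.18 -11.   -28.81] turn [33.38  0.11 -0.18] rows 8.0
```

{"op": "carry_out", "data": {"offset": [[-2, 0, 0], [-3.3, 0, 0], [-3.3, 0, 0], [-3.3, 0, 0], [-3.3, 0, 0]], "delta_rot": [[0, 0, 0], [0, 0, 0], [0, 0, 0], [0, 0, 0], [0, 0, 0]]}}

```text
time: 3.9
tool_pos: [0.5193, -0.2153, 0.328]
tcp_rot: [0.97, 1.348, -0.971]
wrist_force: [0.1, -0.2, -3.7]
width: 0.343
```

{"op": "carry_out", "data": {"offset": [[0, 0.67, -3], [0, 0.67, -3], [0, 0.67, -3], [0, 0.67, -3], [0, 0.67, -3]], "delta_rot": [[0, 0, 0], [0, 0, 0], [0, 0, 0], [0, 0, 0], [0, 0, 0]]}}

```text
time: 4.32
tool_pos: [0.5035, -0.0616, 0.3267]
tcp_rot: [0.97, 1.347, -0.972]
wrist_force: [0.4, 0.2, -4.0]
width: 0.344
```

{"op": "carry_out", "data": {"offset": [[0, 0.67, -3], [0, 0.67, -3], [0, 0.67, -3], [0, 0.67, -3], [0, 0.67, -3]], "delta_rot": [[0, 0, 0], [0, 0, 0], [0, 0, 0], [0, 0, 0], [0, 0, 0]]}}

```text
time: 4.73
tool_pos: [0.488, 0.0913, 0.3268]
tcp_rot: [0.968, 1.346, -0.972]
wrist_force: [0.7, -0.3, -4.1]
width: 0.341
```

{"op": "carry_out", "data": {"offset": [[0, 0, 0], [0, 0, 0], [0, 0, 0], [0, 0, 0], [0, 0, 0]], "delta_rot": [[6.7, 0, 0], [6.7, 0, 0], [6.7, 0, 0], [6.7, 0, 0], [6.7, 0, 0]]}}

```text
time: 5.15
tool_pos: [0.4883, 0.0901, 0.3266]
tcp_rot: [1.402, 1.072, -1.408]
wrist_force: [0.4, -0.3, -4.0]
width: 0.34
```

{"op": "carry_out", "data": {"offset": [[0, 0, 0], [0, 0, 0], [0, 0, 0], [0, 0, 0], [0, 0, 0]], "delta_rot": [[0, 0, 0], [0, 0, 0], [0, 0, 0], [0, 0, 0], [0, 0, 0]]}}

```text
time: 5.57
tool_pos: [0.4893, 0.0898, 0.3281]
tcp_rot: [1.4, 1.073, -1.401]
wrist_force: [0.2, -0.4, -4.1]
width: 0.337
```

Run:
```python
from h import *
pr()
for n in("scene","top"):
    p,d=read_camera(n);np.savez(f"{n}2.npz",p=p,d=d)
    T=np.array(read_state()['tool_pos']);M=T-[0,0,.178]
    uv=proj(n,[M,T,[.5055,.2125,.112],[.5055,.2125,.072]]);print(n,uv.round(1).tolist())
    if n=="scene": a=cv2.resize(p[85:245,230:390],None,fx=4,fy=4,interpolation=cv2.INTER_CUBIC);cv2.imwrite("pics/s2.png",a[:590,:,::-1])
```

```text
{'time': 5.5667, 'tool_pos': [0.4893, 0.0898, 0.3281], 'wrist_force': [0.1537, -0.3675, -4.0689], 'torque': [-0.0514, 0.0001, 0.0186], 'width': 0.3367, 'q': [0.1314, -0.1231, 1.8407, -0.0, 1.4245, 1.965]} [[-0.0005, 0.9657, -0.2598], [-0.0001, -0.2598, -0.9657], [-1.0, -0.0004, 0.0002]]
scene [[298.9, 177.2], [303.2, 130.3], [337.2, 198.7], [335.5, 207.5]]
top [[235.3, 207.5], [231.6, 202.5], [201.7, 203.7], [203.2, 204.8]]
```

View pics/s2.png

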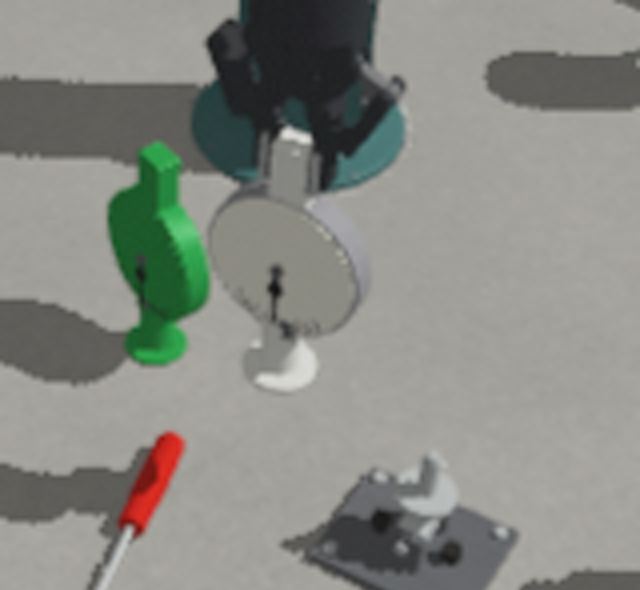

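The gauge hangs upright in the grip. The flange is at crop (281,365), the shoulder at (430,490) and the stud tip at (432,458). I'll fit rims of known radius in the same scene image, so that calibration bias cancels.

Run:
```python
from h import *
from scipy.optimize import least_squares
z=np.load("scene2.npz");p=z['p']; f=8
up=cv2.resize(p,None,fx=f,fy=f,interpolation=cv2.INTER_CUBIC); hsv=cv2.cvtColor(up,cv2.COLOR_RGB2HSV)
def comp(x0,y0,x1,y1,th,seed):
    m=np.zeros(up.shape[:2],np.uint8); m[y0*f:y1*f,x0*f:x1*f]=((hsv[y0*f:y1*f,x0*f:x1*f,2]>th)&(hsv[y0*f:y1*f,x0*f:x1*f,1]<60))
    n,l=cv2.connectedComponents(m); m=(l==l[int(seed[1]*f),int(seed[0]*f)]).astype(np.uint8)
    c=max(cv2.findContours(m,0,cv2.CHAIN_APPROX_NONE)[0],key=cv2.contourArea).reshape(-1,2); return (c+.5)/f-.5
K=cal("scene");cam=-K[3]@K[2]
def fit(c,zp,r,far):
    W=ray("scene",c,zp)[:,:2]; g=cam[:2]-W.mean(0);g/=np.linalg.norm(g); ctr=W.mean(0)
    for _ in range(6):
        s=(W-ctr)@g*(-1 if far else 1); a=W[s>.3*r]
        ctr=least_squares(lambda q:np.hypot(*(a-q).T)-r,ctr,loss='soft_l1',f_scale=.001).x
    e=np.hypot(*(a-ctr).T)-r; return ctr.round(4),len(a),e.std().round(4)
c=comp(285,160,318,186,150,(301,178)); print("bench v",hsv[230*f,250*f],"flange v",hsv[178*f,301*f],"bbox",c.min(0),c.max(0))
for th in(160,175,190):
    c=comp(285,166,318,186,th,(301,178)); print("flange",th,fit(c,.150,.028,False))
for th in(110,130,150):
    c=comp(322,190,350,222,th,(340,209)); print("shoulder",th,c.min(0),c.max(0),fit(c,.072,.024,True),fit(c,.072,.024,False))
```

```text
bench v [ 23  12 164] flange v [ 30   7 173] bbox [284.5625 159.5625] [317.4375 185.4375]
flange 160 (array([0.4944, 0.101 ]), 511, np.float64(0.0127))
flange 175 (array([0.9856, 0.5355]), 0, np.float64(nan))
flange 190 (array([0.9856, 0.5355]), 0, np.float64(nan))
shoulder 110 [321.5625 189.5625] [349.4375 220.5625] (array([0.4446, 0.2187]), 214, np.float64(0.0072)) (array([0.5338, 0.2359]), 203, np.float64(0.0071))
shoulder 130 [321.5625 189.5625] [349.4375 219.6875] (array([0.4446, 0.2187]), 214, np.float64(0.0072)) (array([0.5094, 0.218 ]), 212, np.float64(0.0077))
shoulder 150 [321.5625 189.5625] [349.4375 213.4375] (array([0.4446, 0.2185]), 215, np.float64(0.0072)) (array([0.5025, 0.2215]), 225, np.float64(0.0057))
  ret = _var(a, axis=axis, dtype=dtype, out=out, ddof=ddof,
  arrmean = um.true_divide(arrmean, div, out=arrmean,
  ret = ret.dtype.type(ret / rcount)
```

Run:
```python
from h import *
plan([.507,.213,.312],75)
```

```text
shift cm now-axes [  1.62  -1.51 -12.35] after-turn axes [  1.62  -1.49 -12.36] turn [-0.09  0.    0.01] rows 4.0
```

{"op": "carry_out", "data": {"offset": [[0, -0.3, -2.4], [0, -0.3, -2.4], [0.5, -0.3, -2.5], [0.5, -0.3, -2.5], [0.6, -0.3, -2.5]], "delta_rot": [[0, 0, 0], [0, 0, 0], [0, 0, 0], [0, 0, 0], [0, 0, 0]]}}

```text
time: 6.08
tool_pos: [0.5074, 0.2136, 0.3126]
tcp_rot: [1.402, 1.072, -1.4]
wrist_force: [-0.1, -0.3, -4.2]
width: 0.34
```

{"op": "carry_out", "data": {"offset": [[0, 0, 0], [0, 0, 0], [0, 0, 0], [0, 0, 0], [0, 0, 0]], "delta_rot": [[0, 0, 0], [0, 0, 0], [0, 0, 0], [0, 0, 0], [0, 0, 0]]}}

```text
time: 6.5
tool_pos: [0.5072, 0.2117, 0.3127]
tcp_rot: [1.402, 1.072, -1.401]
wrist_force: [0.7, -0.4, -4.3]
width: 0.34
```

Run:
```python
from h import *
pr()
ps=[read_camera("scene") for _ in range(3)]
p=np.mean([a for a,_ in ps],0).astype(np.uint8); d=ps[0][1];np.savez("scene3.npz",p=p,d=d)
T=np.array(read_state()['tool_pos']);M=T+[-.0022,.0006,-.178]
print(proj("scene",[M,[.505,.2135,.072]]).round(1))
a=cv2.resize(p[168:234,305:371],None,fx=9,fy=9,interpolation=cv2.INTER_CUBIC)
for i in range(0,66,5):
    cv2.line(a,(i*9,0),(i*9,5 if i%10 else 12),(255,0,0),1);cv2.line(a,(0,i*9),(5 if i%10 else 12,i*9),(255,0,0),1)
cv2.imwrite("pics/s3.png",a[:,:,::-1])
```

```text
{'time': 6.5, 'tool_pos': [0.5072, 0.2117, 0.3127], 'wrist_force': [0.6966, -0.4054, -4.2879], 'torque': [-0.0154, -0.0014, 0.036], 'width': 0.34, 'q': [0.3502, -0.0153, 1.7671, -0.0002, 1.3891, 2.186]} [[0.0006, 0.9651, -0.2619], [-0.0, -0.2619, -0.9651], [-1.0, 0.0006, -0.0002]]
[[338.2 193.3]
 [335.8 207.5]]
```

View pics/s3.png

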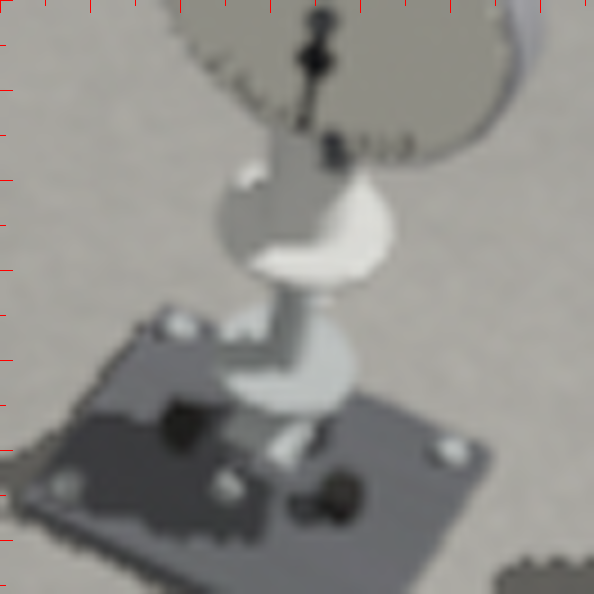

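Run:
```python
from h import *
a=ray("scene",[(338.6,192.3)],.1347)[0];b=ray("scene",[(336.0,207.3)],.072)[0]
print(a,b,"move mouth by",b-a)
T=np.array(read_state()['tool_pos']);print("mouth from tcp",a-T, "target tcp",T+b-a)
for n,P in(("flange",[.505,.212,.1347]),("sh",[.505,.2135,.072])):
    q=proj("scene",[np.array(P)+.028*np.array([np.cos(t),np.sin(t),0]) for t in np.linspace(0,6.28,60)]);print(n,np.ptp(q,axis=0),q.mean(0)-proj("scene",P)[0])
# top view: stud bright in top0
p=np.load("top0.npz")['p'][195:218,193:216].mean(2).round().astype(int)
w=np.clip(p-95,0,None);y,x=np.mgrid[195:218,193:216];
m=(np.hypot(x-203.6,y-205.4)<8);print("top shoulder centroid",(w*x*m).sum()/(w*m).sum(),(w*y*m).sum()/(w*m).sum(), ray("top",[((w*x*m).sum()/(w*m).sum(),(w*y*m).sum()/(w*m).sum())],.072))
```

```text
[0.50051394 0.21286568 0.1347    ] [0.50410354 0.21381873 0.072     ] move mouth by [ 0.0035896   0.00095305 -0.0627    ]
mouth from tcp [-0.00672194  0.00101632 -0.17800749] target tcp [0.51082548 0.21280241 0.25000749]
flange [19.32191135 14.05367734] [-0.01951248  0.16227475]
sh [18.64478936 13.98142408] [-0.01986895  0.15950075]
top shoulder centroid 201.92689106044156 205.50741947158886 [[0.50288761 0.21700788 0.072     ]]
```

{"op": "carry_out", "data": {"offset": [[0.3, 0.1, -0.1], [0.4, 0.1, -0.1], [0.4, 0.04, 0], [0.4, 0, 0], [0.4, 0, 0]], "delta_rot": [[0, 0, 0], [0, 0, 0], [0, 0, 0], [0, 0, 0], [0, 0, 0]]}}

```text
time: 7.07
tool_pos: [0.5098, 0.2137, 0.2924]
tcp_rot: [1.4, 1.073, -1.402]
wrist_force: [0.8, 0.4, -3.4]
width: 0.34
```

{"op": "carry_out", "data": {"offset": [[0.3, 0, 0], [0.3, 0, 0], [0.3, 0, 0], [0.2, 0, 0], [0, 0, 0]], "delta_rot": [[0, 0, 0], [0, 0, 0], [0, 0, 0], [0, 0, 0], [0, 0, 0]]}}

```text
time: 7.48
tool_pos: [0.5092, 0.2139, 0.2816]
tcp_rot: [1.4, 1.074, -1.402]
wrist_force: [-1.6, 1.2, -5.1]
width: 0.339
```

```bash
python3 -c "
from h import *
pr()"
```

```text
{'time': 7.4833, 'tool_pos': [0.5092, 0.2139, 0.2816], 'wrist_force': [-1.6363, 1.237, -5.0908], 'torque': [0.214, 0.433, 0.0222], 'width': 0.3388, 'q': [0.3521, 0.0046, 1.8036, 0.0008, 1.3351, 2.1868]} [[-0.0018, 0.9653, -0.261], [0.0001, -0.261, -0.9653], [-1.0, -0.0018, 0.0004]]
```

The sleeve has caught the tip with only a light side force in −x. I'll ease that way and continue down.

{"op": "carry_out", "data": {"offset": [[0.1, -0.05, 0], [0.2, -0.05, -0.05], [0.2, 0, 0], [0.2, 0, 0], [0.2, 0, 0]], "delta_rot": [[0, 0, 0], [0, 0, 0], [0, 0, 0], [0, 0, 0], [0, 0, 0]]}}

```text
time: 7.9
tool_pos: [0.509, 0.2145, 0.2732]
tcp_rot: [1.401, 1.073, -1.401]
wrist_force: [-0.9, 0.6, -2.3]
width: 0.339
```

```bash
python3 -c "
from h import *
pr()"
```

```text
{'time': 7.9, 'tool_pos': [0.509, 0.2145, 0.2732], 'wrist_force': [-0.9448, 0.6455, -2.3412], 'torque': [0.0592, 0.5579, -0.0289], 'width': 0.3391, 'q': [0.3538, 0.0078, 1.8157, 0.0, 1.3181, 2.1885]} [[-0.0001, 0.9654, -0.2609], [0.0, -0.2609, -0.9654], [-1.0, -0.0001, 0.0]]
```

{"op": "carry_out", "data": {"offset": [[0.3, -0.05, 0], [0.3, 0, 0], [0.3, 0, 0], [0.3, 0, 0], [0.3, 0, 0]], "delta_rot": [[0, 0, 0], [0, 0, 0], [0, 0, 0], [0, 0, 0], [0, 0, 0]]}}

```text
time: 8.32
tool_pos: [0.5086, 0.2146, 0.2579]
tcp_rot: [1.401, 1.072, -1.401]
wrist_force: [-2.3, 0.1, -2.7]
width: 0.339
```

{"op": "carry_out", "data": {"offset": [[0.2, 0, 0], [0.2, 0, 0], [0.2, 0, 0], [0.1, 0, 0], [0, 0, 0]], "delta_rot": [[0, 0, 0], [0, 0, 0], [0, 0, 0], [0, 0, 0], [0, 0, 0]]}}

```text
time: 8.73
tool_pos: [0.5085, 0.2146, 0.2509]
tcp_rot: [1.401, 1.073, -1.401]
wrist_force: [-0.9, 0.1, -4.5]
width: 0.341
```

```bash
python3 -c "
from h import *
pr()"
```

```text
{'time': 8.7333, 'tool_pos': [0.5085, 0.2146, 0.2509], 'wrist_force': [-0.8633, 0.0897, -4.5022], 'torque': [-0.1216, 0.3445, 0.0198], 'width': 0.3415, 'q': [0.3542, 0.0194, 1.8448, -0.0001, 1.2778, 2.1891]} [[-0.0004, 0.9654, -0.2609], [-0.0003, -0.2609, -0.9654], [-1.0, -0.0003, 0.0004]]
```

{"op": "carry_out", "data": {"offset": [[0.1, 0, 0], [0.1, 0, 0], [0.1, 0, 0], [0, 0, 0], [0, 0, 0]], "delta_rot": [[0, 0, 0], [0, 0, 0], [0, 0, 0], [0, 0, 0], [0, 0, 0]]}}

```text
time: 9.15
tool_pos: [0.5091, 0.2146, 0.2504]
tcp_rot: [1.402, 1.072, -1.399]
wrist_force: [-3.9, -1.8, 5.0]
width: 0.344
```

Seated: about 9 N of contact at z = 0.2504, against an expected 0.250. From the s3 image, where the marker blob is at crop (333,151), I'll compute the marker angle and then the lean arc.

```bash
cat > mk.py <<'E'
from h import *
def g2w(M,th,x,r,a):
    """point at dial polar (r, angle a from gauge -z toward +y), depth x; gauge mouth M, lean th to +y"""
    gx=np.array([.9654,-.261,0]);y0=np.array([.261,.9654,0]);z0=np.array([0,0,1.])
    y=y0*np.cos(th)-z0*np.sin(th);z=z0*np.cos(th)+y0*np.sin(th)
    return M+.108*z+gx*x+r*(np.sin(a)*y-np.cos(a)*z)
E
python3 - <<'E'
from mk import *
M=np.array([.5005,.2129,.1347])
c=lambda P:((proj("scene",P)-[305,168]+.5)*9-.5).round(0).tolist()
print("pivot",c(g2w(M,0,.018,0,0)),"tip0",c(g2w(M,0,.016,.048,0)))
for a in np.arange(.16,.4,.04): print(round(a,2),"mk inner/mid/outer",[c(g2w(M,0,.012,r,a))[0] for r in(.048,.055,.062)])
p=np.load("scene3.npz")['p'].mean(2); a=p[178:190,335:350]; print(a.round().astype(int))
E
```

```text
pivot [[327.0, 16.0]] tip0 [[309.0, 123.0]]
0.16 mk inner/mid/outer [[338.0, 124.0], [338.0, 140.0], [338.0, 157.0]]
0.2 mk inner/mid/outer [[343.0, 125.0], [344.0, 142.0], [345.0, 159.0]]
0.24 mk inner/mid/outer [[349.0, 127.0], [351.0, 144.0], [353.0, 161.0]]
0.28 mk inner/mid/outer [[355.0, 128.0], [357.0, 145.0], [360.0, 162.0]]
0.32 mk inner/mid/outer [[360.0, 129.0], [364.0, 146.0], [367.0, 164.0]]
0.36 mk inner/mid/outer [[366.0, 129.0], [370.0, 147.0], [374.0, 165.0]]
[[138 138 136 112  79 121 138 139 138 138 138 138 138 139 138]
 [134 130 128 100  88 129 138 139 138 139 138 138 138 138 139]
 [123 113 121  94  94 134 139 139 138 138 138 138 139 138 139]
 [124 118 116  70  92 131 132 134 138 138 138 138 138 138 138]
 [129 127 112  91 104 119 103 110 130 133 131 135 134 138 133]
 [132 130 132 128 119 102  60  66 109 122 110 128 124 130 121]
 [130 129 131 132 128 106  64  60  97 118 112 124 119 121 118]
 [128 130 133 132 131 111  67  59  80 110 128 127 116 129 114]
 [128 131 133 134 131 111  84  76  95 133 151 147 140 140 139]
 [130 132 133 134 135 131 120 113 122 162 181 164 163 162 162]
 [130 133 134 135 135 134 134 135 149 188 200 175 162 162 162]
 [131 134 135 135 135 135 135 146 180 208 215 199 172 163 163]]
```

The marker angle comes out near 0.18–0.2 rad (tolerance ±0.09). I'll lean about 0.2 rad around the pivot, which lies 218 mm along tool x: 10 rows of 1.15° and −0.44 cm.

{"op": "carry_out", "data": {"offset": [[0, 0, -0.44], [0, 0, -0.44], [0.01, 0, -0.44], [0, 0, -0.44], [0.01, 0, -0.44]], "delta_rot": [[0, -1.15, 0], [0, -1.15, 0], [0, -1.15, 0], [0, -1.15, 0], [0, -1.15, 0]], "newtons": 80}}

```text
time: 9.57
tool_pos: [0.5147, 0.2359, 0.2489]
tcp_rot: [1.315, 1.005, -1.456]
wrist_force: [-4.1, -4.0, 7.1]
width: 0.338
```

{"op": "carry_out", "data": {"offset": [[0, 0, -0.44], [0.01, 0, -0.44], [0, 0, -0.44], [0.01, 0, -0.44], [0, 0, -0.44]], "delta_rot": [[0, -1.15, 0], [0, -1.15, 0], [0, -1.15, 0], [0, -1.15, 0], [0, -1.15, 0]]}}

```text
time: 9.98
tool_pos: [0.5202, 0.2568, 0.2455]
tcp_rot: [1.228, 0.939, -1.507]
wrist_force: [-3.1, -3.0, 6.6]
width: 0.339
```

{"op": "carry_out", "data": {"offset": [[0, 0, 0], [0, 0, 0], [0, 0, 0], [0, 0, 0], [0, 0, 0]], "delta_rot": [[0, 0, 0], [0, 0, 0], [0, 0, 0], [0, 0, 0], [0, 0, 0]]}}

```text
time: 10.4
tool_pos: [0.5202, 0.2568, 0.2455]
tcp_rot: [1.23, 0.94, -1.506]
wrist_force: [-3.1, -2.5, 6.4]
width: 0.339
```

{"op": "carry_out", "data": {"offset": [[0, 0, 0], [0, 0, 0], [0, 0, 0], [0, 0, 0], [0, 0, 0]], "delta_rot": [[0, 0, 0], [0, 0, 0], [0, 0, 0], [0, 0, 0], [0, 0, 0]]}}

```text
time: 10.82
tool_pos: [0.5202, 0.2568, 0.2454]
tcp_rot: [1.23, 0.94, -1.506]
wrist_force: [-3.1, -2.6, 7.1]
width: 0.341
```

{"op": "carry_out", "data": {"offset": [[0, 0, 0], [0, 0, 0], [0, 0, 0], [0, 0, 0], [0, 0, 0]], "delta_rot": [[0, 0, 0], [0, 0, 0], [0, 0, 0], [0, 0, 0], [0, 0, 0]]}}

```text
time: 11.23
tool_pos: [0.5202, 0.2568, 0.2454]
tcp_rot: [1.23, 0.94, -1.507]
wrist_force: [-4.2, -2.4, 6.4]
width: 0.341
```

Run:
```python
from mk import *
pr()
p=np.mean([read_camera("scene")[0] for _ in range(3)],0).astype(np.uint8);np.savez("scene4.npz",p=p)
a=cv2.resize(p[150:225,315:390],None,fx=8,fy=8,interpolation=cv2.INTER_CUBIC);cv2.imwrite("pics/s4.png",a[:,:,::-1])
```

```text
{'time': 11.2333, 'tool_pos': [0.5202, 0.2568, 0.2454], 'wrist_force': [-4.239, -2.4297, 6.4043], 'torque': [-1.1706, 1.1009, -0.1992], 'width': 0.3408, 'q': [0.5029, 0.1723, 1.7013, -0.148, 1.4105, 2.3719]} [[-0.0515, 0.9654, -0.2558], [-0.1945, -0.261, -0.9456], [-0.9796, 0.0011, 0.2012]]
```

View pics/s4.png

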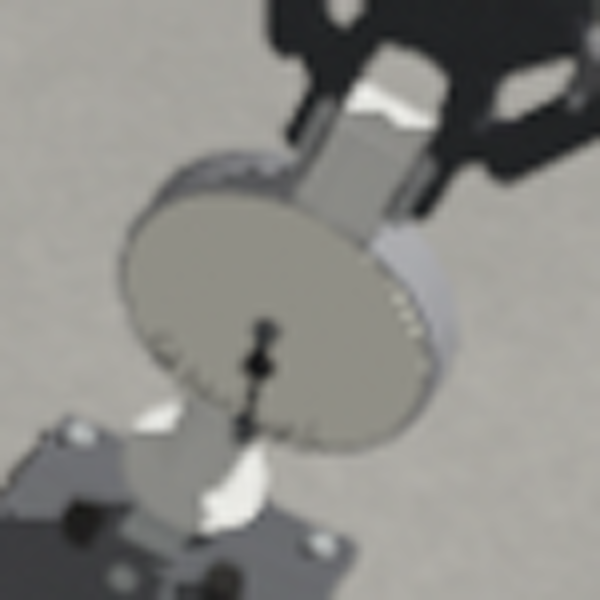

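The pointer (pivot at crop (264,330)) runs down onto the tab at (244,430), so it is on the marker. A numeric check of centring and seating:

Run:
```python
from mk import *
s=read_state();T=np.array(s['tool_pos']);R=Ro.from_rotvec(s['tcp_rot']).as_matrix()
th=np.arcsin(R[2,2]);M=T+R[:,0]*.178+np.array([.9654,-.261,0])*-.0035
P=np.array([.5085-.0034,.2146+.0009,.032]);S=P+.04*np.array([.261*np.sin(th),.9654*np.sin(th),np.cos(th)])
print("lean",th,"mouth-shoulder along stud, mm",((M-S)*1000).round(1))
c=lambda Q:((proj("scene",Q)-[315,150]+.5)*8-.5)[0]
o=np.array([264,330])-c(g2w(M,th,.018,0,0)); print("bias crop px",o)
print("plumb tip",(c(g2w(M,th,.016,.048,th))+o).round(),)
for a in(.1,.15,.2,.25,.3,.35): print(a,[(c(g2w(M,th,.012,r,a))+o).round().tolist() for r in(.048,.055,.062)])
p=np.load("scene4.npz")['p'].mean(2);print("cols 340..353, rows 194..207");print(p[194:208,340:354].round().astype(int))
```

```text
lean 0.20258301234298498 mouth-shoulder along stud, mm [ 0.4 -0.2 -0.1]
bias crop px [-3.61689533 -6.50370785]
plumb tip [247. 417.]
0.1 [[239.0, 405.0], [235.0, 417.0], [230.0, 428.0]]
0.15 [[245.0, 408.0], [242.0, 420.0], [238.0, 432.0]]
0.2 [[251.0, 410.0], [248.0, 423.0], [246.0, 436.0]]
0.25 [[257.0, 413.0], [255.0, 426.0], [253.0, 439.0]]
0.3 [[264.0, 415.0], [262.0, 429.0], [261.0, 442.0]]
0.35 [[270.0, 417.0], [270.0, 431.0], [269.0, 445.0]]
cols 340..353, rows 194..207
[[141 140 140 141 137 114  59  26  88 132 140 140 140 140]
 [140 140 140 140 129  86  27  26  52 110 140 140 140 140]
 [140 141 140 140 130  96  48  26  55 111 140 141 140 141]
 [136 135 140 140 140 126  82  71 109 133 140 140 140 140]
 [121 126 141 140 140 127  85 106 140 140 140 140 140 140]
 [112 122 132 132 135 118  71 114 141 140 140 140 140 140]
 [130 123 121 119 129 112  86 127 140 140 140 140 140 140]
 [133 136 132 125 119  85  83 128 140 140 140 140 140 140]
 [133 133 135 122  83  48  78 120 132 135 137 136 140 137]
 [134 134 134 123  86  56  65  96 115 119 117 122 137 129]
 [136 135 135 122  87  60  85 121 129 108 101 122 130 125]
 [136 136 135 127 109 103 144 169 156 140 138 137 126 120]
 [136 136 135 135 134 164 203 201 167 167 164 155 144 140]
 [136 136 135 135 153 203 230 214 172 168 168 168 167 167]]
```

```bash
python3 -c "
from h import *
pr(); print(finish_job())"
```

```text
{'time': 11.3833, 'tool_pos': [0.5202, 0.2568, 0.2454], 'wrist_force': [-3.0254, -3.3765, 6.316], 'torque': [-1.173, 1.0621, -0.1709], 'width': 0.3379, 'q': [0.5029, 0.1723, 1.7013, -0.148, 1.4105, 2.3719]} [[-0.0515, 0.9654, -0.2557], [-0.1945, -0.2609, -0.9456], [-0.9795, 0.0011, 0.2012]]
the job is handed in; nothing more can be done
None
```

I picked up the larger white-faced gauge, seated its sleeve on the stud and leaned both 0.203 rad. I handed the job in at 11.4 s while still holding it still; no verdict was reported.

**Last checks**
- **Seating:** the flange met the shoulder at tool z = 0.2504 m, against 0.250 m expected, with about 9 N of contact. After the lean, the arm pose still put the mouth within about 1 mm of the shoulder. That check assumes the seating position, so it only shows the flange stayed home.
- **Pointer:** the last image shows the pointer on the tab. The marker reads about 0.19–0.20 rad there. A rougher reading before the lean gave 0.175 rad; both lie inside the ±0.094 rad the tab allows.
- **Dial direction:** set to the stand's x axis, which I measured to within about 1–2°.
- **Grip:** set to 80 N; the fingers' opening and the arm pose held steady.
- **Disagreement:** before insertion, the estimates of where the tool should stand over the stud differed by about 3 mm. I took a value between them, and the taper centred it with 2–4 N of side force.
- **Not checked:** I did not measure the bystanders again at the end; the path was planned clear of them, and nothing unexpected showed in the forces.

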